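# Open the yellow-handled filter housing

## Robot

A 6-joint arm with a two-finger parallel gripper is mounted at the origin on a cart in front of the work surface, level with it; the furniture and walls round the work are solid. World frame = base frame: x ahead of the robot, y to its left, z up, the work surface at z = 0. Lengths are in mm, angles in rad, forces in N, time in s.
With the tool pointing down it reaches from about 350 to 875 mm from the base axis. Payload 4.2 kg.
Tool frame: the origin (TCP) lies between the finger pads; the fingertips stand 14 mm ahead of it and the grasp point (between the pads) lies 5 mm behind it; z points along the fingers, y is the line along which they close (so a half turn about z gives the same grasp; the last joint's range is limited). The gripper opens to 85 mm and grips with 20 to 120 N. Pads are 22 mm wide; open, the fingers measure 114 mm over their backs; the gripper's body (76 mm by 85 mm) begins 54 mm behind the grasp point. The pads swing forward as they close: fully open they stand 13 mm farther back than shut.
Start: joints at [1.468, 0.385, 0.008, 0, -1.194, -0.259], TCP at [221.191, 584.529, 245.312] pointing down, gripper open.
Joint ranges: [-3.14, 3.14], [-1.21, 2.06], [-1.07, 1.41], [-3.16, 2.05], [-2.99, -0.16], [-3.1, 3.1]. Speed limits (rad/s): [2.79, 2.79, 3.14, 3.14, 3.14, 3.14].

## Interface

Orientations are given as a unit quaternion [x, y, z, w].
In Python, from bench import * gives the robot as it stands.
- The arm moves only by the tool carry_out, never from a script. Its argument "motion" is a list of rows, each a list of 7 numbers: the turn, a rotation vector about the tool's x, y, z in rad, then the shift along the tool's x, y, z in mm, then the opening, from -1 (shut) to 1 (fully open), so that 0 is half open. A call has 1 to 5 rows; each row is the pose to reach, as a shift and turn from the pose commanded when the call began, along the tool's axes at that moment; what a row does not reach only later rows make up. A row lasts 1/8 s, in which the tool goes at most 62.5 mm and 10.7 degrees, less where a joint would pass 70% of its speed; a pose out of reach is approached as far as the arm can. A call with a gripper value outside its range is refused whole. The fingers move at their own pace and stop on an object; the grip force is fixed at half the most. Time passes only in rows, so rows that repeat a pose let the fingers close. It gives the time, the measured TCP pose, the force, the opening and the grip force at its end, in the units of the state.
- read_state(): the state, without advancing time (a new reading comes with each control period).
- get_image(name): name is "scene" or "side" or "wrist"; returns a dict with "color" (400x640x3 uint8, blue, green, red), "mtx" (3x3 intrinsics, pixels), "k1" (the pictures are not rectified: a ray, as slopes to the right and down, at radius r is drawn at 1 + k1 r^2 times it, then the intrinsics apply), "position" and "orientation" of the camera in the world. Camera axes: x right, y down, z forward; pixel columns grow to the right and rows downward; lengths in mm; the calibration is good to about 2 mm. A picture is of the moment at which its call begins. There is no depth.
- job_done(): hands the job in; it is judged then, once.
The state is a dict: "clock": time; "joints": joint angles; "joint_vel": joint speeds; "joint_efforts": joint torques, N m; "position": TCP position; "ee_rot": TCP orientation; "contact_force": force on the tool from outside, world axes, zero at the start; "wrist_torque": the same for the moment, N m; "gripper_width": finger opening in mm; "grasp_force": force on a finger pad.
Only numpy, scipy, OpenCV 4.12 (cv2) and the standard library are available. Lean on these libraries where they do the work, as an engineer would, in place of code of your own. Each camera call takes 0.05 s, during which the arm holds its last target. There are 200 camera calls.

## Task

The cartridge in the filter housing with the yellow-handled bayonet lid is due for a change. Turn that lid anticlockwise until its handle lines up with the slots, lift it straight out, and set it down gently in the steel tray, flat and handle up. Leave the blue-handled lid where it is.

Things in the scene. Friction and masses are not known exactly. Their poses are not given: they have to be found in the camera images.
- lid_yellow: Loose grey round bayonet lid, 70 mm wide, 16 thick, 0.15 kg, with an upright yellow bar handle: 60 mm long (x), 14 thick (y), 42 tall. Origin on the lid's axis inside the bar, 18 mm below its top, 24 above the lid's upper face, 40 above the lid's underside. Lugs at its foot on +x and -x, in line with the bar, reach 48 mm from the axis. Starts locked, bar 42 to 65 deg clockwise of the slots.
- housing_yellow: Fixed upright filter housing, 112 mm wide, under the yellow lid. Origin: centre of its foot; the lid's underside sits 90 mm above, free to turn. Dark lips (top at 103 mm) hold the lugs. Open slots 56 deg wide on its +x and -x, white dash outside each. Bar within 13 deg of its x axis, either way round: lid lifts straight out. Turn anticlockwise from above; pins stop the other way.
- tray: Fixed shallow square steel tray, 180 x 180 mm, 16 mm high, walls 4 mm thick. Origin at the centre of its underside, z up, sides along x and y. Its floor is 4 mm above the origin, so the lid lying flat in it has its own origin 44 mm above the tray's.
- lid_blue: An identical lid with a blue handle, locked in the other, identical housing; origin and axes as for lid_yellow. To be left alone. (An extraction hood on an arm hangs over the back right of the bench: swing round near the robot.)
Not all that is in view belongs to the job. What is shaped like the lid_yellow but pink is not meant.

How it is judged:
By the outcome, as a careful person would: the job done as asked, in the order asked, and still so for the second after the job is handed in, with the robot touching nothing.
It also fails if it takes over 51 s, if anything falls off the work surface, if the arm or the gripper's body presses on something with over 40 N, if the wrist force passes 120 N, or if a joint passes its speed limit or range.

## Working session

There is one attempt and no reset: what is moved stays moved. The work goes in short steps, Python scripts to look and compute and a tool call to move; the robot and the scene stay as the last step left them, time stands still between calls to the robot, and variables do not carry over. Pictures are saved under pics/ and viewed, at most 10 in all, crops included, and the job is handed in when it is done.

Besides the shell and the picture viewer there is one more tool, called after "Call:" as name([rows], argument=value, ...), one row to a line, values as JSON. carry_out: Moves the arm, as the interface text tells. Its arguments: {"type":"object","properties":{"motion":{"type":"array"}},"required":["motion"]}

```bash
mkdir -p pics; cat > h.py <<'E'
from bench import *
import numpy as np, cv2
from scipy.spatial.transform import Rotation as R
def ray(im,uv):
    uv=np.array(uv,float).reshape(-1,1,2)
    d=np.array([im["k1"],0,0,0,0],float)
    n=cv2.undistortPoints(uv,np.array(im["mtx"],float),d).reshape(-1,2)
    v=np.c_[n,np.ones(len(n))]
    return np.array(im["position"],float), R.from_quat(im["orientation"]).apply(v)
def onplane(im,uv,z):
    p,v=ray(im,uv); return p+v*((z-p[2])/v[:,2])[:,None]
def mask(im,lo,hi):
    return cv2.inRange(cv2.cvtColor(im["color"],cv2.COLOR_BGR2HSV),lo,hi)
E
python3 - <<'E'
from h import *
s=read_state(); print(s)
for n in("scene","side","wrist"):
    im=get_image(n); cv2.imwrite(f"pics/{n}0.png",im["color"]); print(n,im["position"],im["orientation"],im["k1"],im["mtx"])
a=[cv2.imread(f"pics/{n}0.png") for n in("scene","side")]
E
```

```text
{'clock': 0.0, 'joints': array([ 1.46761289e+00,  3.85556688e-01,  6.60904945e-03, -5.18784456e-04,
       -1.19398676e+00, -2.58606244e-01]), 'joint_vel': array([-6.30185838e-04,  4.04770697e-04,  8.18410800e-06,  2.12952394e-04,
       -7.34202494e-04, -1.04870123e-03]), 'joint_efforts': array([-8.12630915e-04, -3.92296958e+01,  1.88395303e+01,  4.18630019e+00,
       -4.67234437e-03,  1.23708446e-05]), 'position': array([220.99350887, 584.02655274, 244.21196508]), 'ee_rot': array([ 9.83665283e-01, -1.80003915e-01, -1.57371831e-04,  1.08452386e-03]), 'contact_force': array([ 0.3501612 ,  0.77372028, -0.50970175]), 'wrist_torque': array([0.02225436, 0.02179678, 0.00964772]), 'grasp_force': 0.0, 'gripper_width': 85.64893772936864}
scene [-144.43816884  641.82649021  475.28443478] [-0.33538671  0.75948548 -0.50893462  0.22733922] -0.09096760575713837 [[430.27233789   0.         310.31288659]
 [  0.         430.27233789 198.31718166]
 [  0.           0.           1.        ]]
side [536.09515312 815.53471872 501.39884044] [ 0.01945755  0.85258372 -0.52213328 -0.0099621 ] -0.01032401269128118 [[393.38501555   0.         315.21859218]
 [  0.         393.38501555 192.08184266]
 [  0.           0.           1.        ]]
wrist [293.06709035 557.47905176 373.24364643] [-0.56152147  0.81398894  0.12195246 -0.08510725] -0.04566836369134159 [[301.4507538    0.         319.77790649]
 [  0.         301.4507538  198.60284351]
 [  0.           0.           1.        ]]
```

View pics/scene0.png

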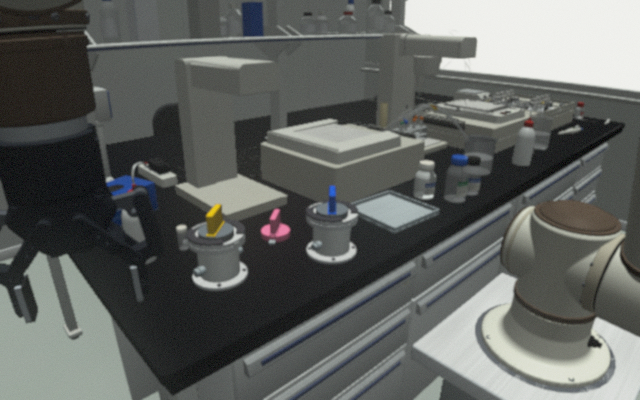

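View pics/side0.png

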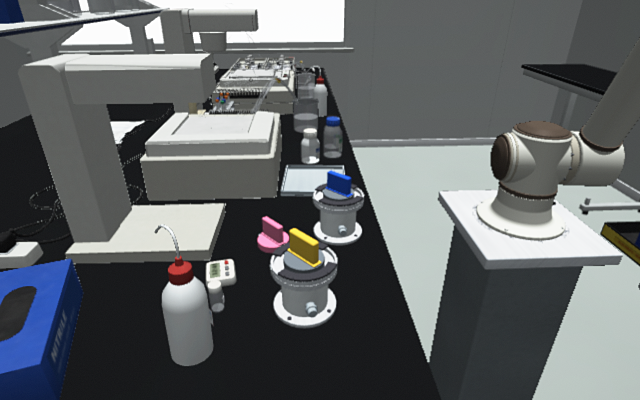

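Scene view: yellow handle at (214,220), blue at (332,198), pink decoy at (275,225), tray at (395,210). Side view: yellow at (303,247), blue at (339,183), tray at (312,180), with a wash bottle at (190,315) and the hood at the back.

```bash
python3 - <<'E'
from h import *
ims={n:get_image(n) for n in("scene","side","wrist")}
def blob(im,lo,hi,box=None):
    m=mask(im,lo,hi)
    if box: 
        k=np.zeros_like(m);x0,y0,x1,y1=box;k[y0:y1,x0:x1]=255;m&=k
    n,l,st,c=cv2.connectedComponentsWithStats(m); i=1+np.argmax(st[1:,4]); return (l==i).astype(np.uint8)*255,c[i],st[i]
def tri(a,ua,b,ub):
    p,v=ray(a,ua);q,w=ray(b,ub);v=v[0]/np.linalg.norm(v);w=w[0]/np.linalg.norm(w)
    t=np.linalg.lstsq(np.c_[v,-w],q-p,rcond=None)[0];A=p+t[0]*v;B=q+t[1]*w
    return (A+B)/2,np.linalg.norm(A-B)
Y=((20,120,80),(33,255,255));B=((105,130,60),(128,255,255))
for nm,c,bx in(("yellow",Y,((180,190,250,250),(270,220,340,275))),("blue",B,((310,180,350,225),(310,160,370,205)))):
    bs=[blob(ims[n],*c,b) for n,b in zip(("scene","side"),bx)]
    print(nm,bs[0][1],bs[0][2],bs[1][1],bs[1][2],*tri(ims["scene"],bs[0][1],ims["side"],bs[1][1]))
    # side: bar top edge direction on plane z=148
# tray in both
for n,bx in(("scene",(345,185,445,235)),("side",(275,160,350,200))):
    im=ims[n]; x0,y0,x1,y1=bx
    big=cv2.resize(im["color"][y0:y1,x0:x1],None,fx=6,fy=6,interpolation=cv2.INTER_CUBIC)
    cv2.imwrite(f"pics/tr_{n}.png",big)
x=[cv2.resize(ims["side"]["color"][150:330,230:370],None,fx=3,fy=3,interpolation=cv2.INTER_CUBIC)]
t=cv2.resize(cv2.imread("pics/tr_scene.png")[:, :],(400,200)); c=np.zeros((540,820-20,3),np.uint8)
c[:,:420]=x[0][:540,:420]; c[:190,420:800]=cv2.resize(t,(380,190)); c[200:440,420:800]=cv2.resize(ims["wrist"]["color"],(380,240))
cv2.imwrite("pics/comb1.png",c)
E
```

```text
yellow [213.95823096 220.002457  ] [205 204  19  33 407] [303.78562577 246.65923172] [287 228  34  39 807] [532.74268531 279.23078089 126.59387305] 0.7963984192169591
blue [331.640625   199.81770833] [328 185   8  30 192] [339.02087683 183.27557411] [325 171  28  26 479] [451.40630024  42.29263192 126.56287887] 0.36840933130453946
```

View pics/comb1.png

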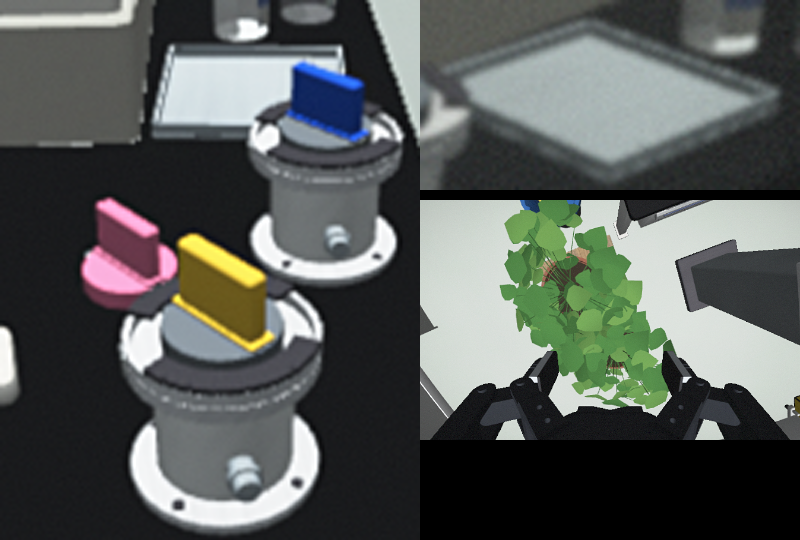

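```bash
python3 - <<'E'
from h import *
sc,si,w=[get_image(n) for n in("scene","side","wrist")]
print("tray scene",onplane(sc,[(389.7,190.3),(439.7,210),(394.5,227.6)],16).round(0))
print("tray side",onplane(si,[(285,165),(345,165),(281,192.7)],16).round(0))
a=onplane(si,[(291,230),(318,246)],148);print(a.round(0));d=a[1]-a[0];print("bar",np.degrees(np.arctan2(d[1],d[0])),np.linalg.norm(d))
s=read_state();Q=R.from_quat(s["ee_rot"]);print("wrist fwd",R.from_quat(w["orientation"]).as_matrix()[:,2],"cam in tool",Q.inv().apply(np.array(w["position"])-s["position"]), "fwd tool",Q.inv().apply(R.from_quat(w["orientation"]).as_matrix()[:,2]))
print("to above",Q.inv().apply(np.array([533,279,300])-s["position"]))
print(onplane(w,[(320,200)],0))
E
```

```text
tray scene [[ 576. -325.   16.]
 [ 394. -308.   16.]
 [ 412. -135.   16.]]
tray side [[ 583. -326.   16.]
 [ 395. -317.   16.]
 [ 589. -136.   16.]]
[[553. 260. 148.]
 [511. 309. 148.]]
bar 131.3970213643867 64.34629462248324
wrist fwd [-0.27505093  0.10442008 -0.95574235] cam in tool [  76.79981565   -0.35812949 -128.82500172] fwd tool [-2.94227594e-01 -4.71836220e-04  9.55735267e-01]
to above [399.76856204 175.34582667 -54.72888197]
[[183.61212813 598.93665543   0.        ]]
```

Tray centre ≈ (492,−228), with sides matching the 180 mm given. The yellow bar is at (533,279), centre height 127 as expected, running along about 131°. I'll move over it now.

Call:
carry_out([
  [0,0,0.1,57,25,-2,1],
  [0,0,0.2,114,50,-4,1],
  [0,0,0.3,171,75,-6,1],
  [0,0,0.4,228,100,-8,1],
  [0,0,0.49,285,125,-10,1],
])

```text
clock: 1.08
position: [444.7, 365.3, 255.7]
ee_rot: [0.91, -0.414, 0.0, -0.0]
contact_force: [-0.1, 1.0, 0.7]
gripper_width: 85.4
grasp_force: 0.0
```

```bash
python3 - <<'E'
from h import *
s=read_state();Q=R.from_quat(s["ee_rot"]);print(s["clock"],s["position"],np.degrees(np.arctan2(*Q.as_matrix()[[1,0],0])),s["joints"].round(2))
print("to above",Q.inv().apply(np.array([533,279,260])-s["position"]))
E
```

```text
1.075 [444.70289761 365.30347411 255.7328156 ] -48.95107428476791 [ 0.97  0.29 -0.1   0.   -1.18 -0.25]
to above [123.07027813  -9.91685305  -4.27076852]
```

Call:
carry_out([
  [0,0,0,60,-5,-2,1],
  [0,0,0,115,-10,-4,1],
  [0,0,0,123,-10,-4,1],
  [0,0,0,123,-10,-4,1],
])

```text
clock: 1.58
position: [532.1, 280.5, 259.1]
ee_rot: [0.91, -0.414, -0.0, 0.0]
contact_force: [-0.6, 0.1, 0.1]
gripper_width: 85.3
grasp_force: 0.0
```

```bash
python3 - <<'E'
from h import *
w=get_image("wrist"); s=read_state();print(s["clock"],s["position"],s["joints"].round(2))
m=mask(w,(20,120,60),(33,255,255)); c=max(cv2.findContours(m,0,2)[0],key=cv2.contourArea)
r=cv2.minAreaRect(c); b=cv2.boxPoints(r); print(r); print(b, onplane(w,b,148).round(1))
cv2.imwrite("pics/w1.png",w["color"])
E
```

```text
1.625 [531.55524603 281.14571491 259.1646961 ] [ 0.76  0.34 -0.03 -0.   -1.2  -0.04]
((318.9999694824219, 187.99996948242188), (17.999996185302734, 77.99998474121094), 0.0)
[[309.99997 226.99997]
 [309.99997 148.99997]
 [327.99997 148.99997]
 [327.99997 226.99997]] [[524.2 304.2 148. ]
 [567.5 253.5 148. ]
 [556.7 244.1 148. ]
 [512.5 294.  148. ]]
```

View pics/w1.png

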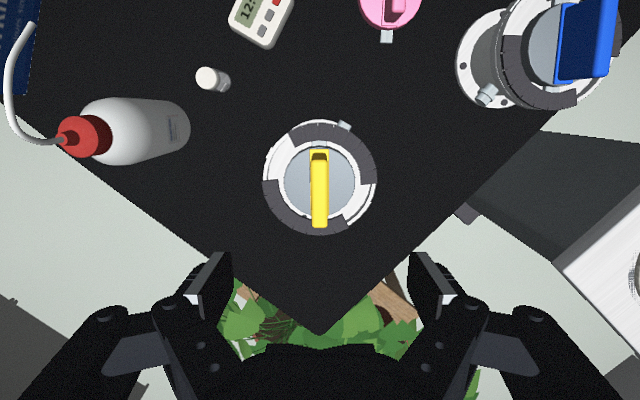

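The wrist view shows the yellow bar upright at (319,190). Its lips are dark at the top right and bottom left, with open slots near (280,155) and (360,210). Next I'll measure the angles from the lips' ends.

```bash
cat >> h.py <<'E'
def toppose(w,z=148,lo=(20,120,150)):
    m=mask(w,lo,(33,255,255)); c=max(cv2.findContours(m,0,2)[0],key=cv2.contourArea)[:,0,:]
    P=onplane(w,c,z)[:,:2].astype(np.float32); r=cv2.minAreaRect(P); b=cv2.boxPoints(r)
    e=[b[1]-b[0],b[2]-b[1]]; L=max(e,key=np.linalg.norm)
    return np.array(r[0]),sorted(r[1]),np.degrees(np.arctan2(L[1],L[0]))%180
def project(w,P):
    Rm=R.from_quat(w["orientation"]).inv(); rv=Rm.as_rotvec(); t=-Rm.apply(np.array(w["position"]))
    return cv2.projectPoints(np.array(P,float).reshape(-1,1,3),rv,t,np.array(w["mtx"]),np.array([w["k1"],0,0,0,0.]))[0].reshape(-1,2)
E
python3 - <<'E'
from h import *
w=get_image("wrist")
for v in(150,170,190): 
    print(v,toppose(w,lo=(20,120,v)))
c=toppose(w,lo=(20,120,170))[0]
g=cv2.cvtColor(w["color"],cv2.COLOR_BGR2GRAY)
for r in(40,44,47,50,53):
    a=np.arange(0,360,6); P=np.c_[c[0]+r*np.cos(np.radians(a)),c[1]+r*np.sin(np.radians(a)),np.full(len(a),103)]
    uv=project(w,P); print(r,[int(g[int(round(y)),int(round(x))]) for x,y in uv])
# top-down rectified
n=300; yy,xx=np.mgrid[0:n,0:n]; P=np.c_[c[0]+(xx.ravel()-150)/2, c[1]-(yy.ravel()-150)/2, np.full(n*n,103)]
uv=project(w,P).astype(np.float32).reshape(n,n,2); o=cv2.remap(w["color"],uv[...,0],uv[...,1],1); cv2.imwrite("pics/rect.png",cv2.resize(o,(600,600)))
E
```

```text
150 (array([540.31707764, 274.00732422]), [14.874598503112793, 66.70255279541016], np.float32(131.6126))
170 (array([540.31707764, 274.00732422]), [14.874598503112793, 66.70255279541016], np.float32(131.6126))
190 (array([540.3192749 , 274.00485229]), [14.874598503112793, 66.69591522216797], np.float32(131.6126))
40 [244, 243, 246, 244, 244, 243, 241, 247, 130, 188, 247, 238, 236, 240, 243, 242, 245, 223, 246, 221, 144, 231, 231, 229, 209, 238, 243, 249, 245, 244, 244, 243, 243, 241, 241, 243, 197, 142, 122, 88, 90, 88, 93, 86, 94, 89, 90, 89, 88, 86, 90, 84, 89, 89, 87, 86, 91, 89, 78, 242]
44 [243, 243, 243, 242, 243, 242, 244, 252, 91, 91, 87, 88, 91, 86, 86, 79, 47, 45, 49, 30, 78, 231, 231, 231, 49, 56, 52, 135, 243, 242, 240, 239, 241, 242, 242, 245, 89, 87, 91, 88, 95, 93, 91, 89, 87, 88, 86, 87, 87, 89, 87, 89, 88, 86, 87, 90, 89, 88, 215, 244]
47 [242, 241, 243, 242, 240, 243, 242, 253, 88, 91, 85, 89, 90, 88, 89, 91, 90, 89, 88, 92, 88, 230, 230, 224, 89, 88, 87, 170, 239, 241, 244, 244, 244, 245, 242, 244, 87, 87, 88, 93, 87, 91, 89, 88, 93, 89, 88, 92, 91, 83, 89, 88, 88, 89, 87, 84, 89, 89, 249, 241]
50 [248, 249, 248, 218, 218, 166, 179, 227, 89, 91, 84, 90, 89, 91, 90, 91, 90, 90, 88, 86, 86, 231, 232, 228, 91, 91, 87, 245, 246, 253, 245, 219, 244, 174, 176, 237, 88, 86, 88, 89, 90, 89, 86, 88, 90, 87, 88, 87, 94, 84, 81, 90, 139, 88, 89, 156, 77, 92, 250, 245]
53 [18, 145, 240, 238, 231, 251, 245, 248, 92, 88, 89, 88, 91, 90, 91, 91, 88, 85, 90, 90, 91, 97, 92, 91, 91, 92, 88, 83, 83, 87, 80, 178, 237, 213, 245, 244, 88, 91, 88, 90, 91, 46, 86, 63, 66, 35, 39, 222, 221, 200, 252, 252, 251, 250, 240, 243, 80, 29, 30, 27]
```

View pics/rect.png

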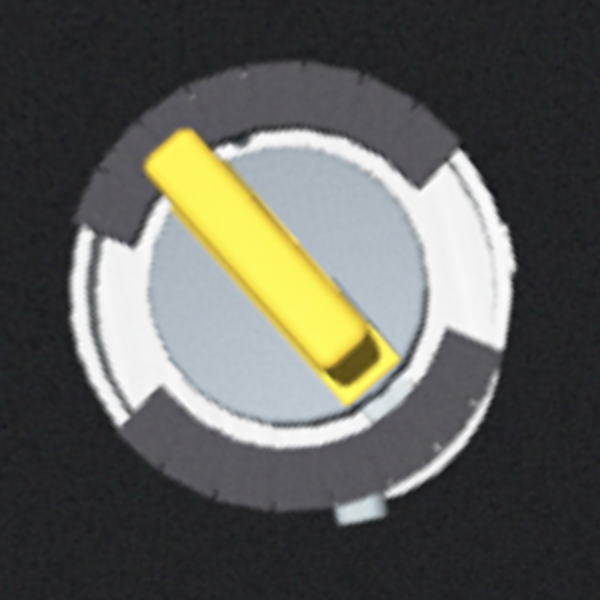

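Lip ends put the slot axis at about 11°, with openings 55–56° wide as given. The housing axis is at about (537.5,277.5). The bar is at −48°, so it needs about 59.5° anticlockwise. Descending.

Call:
carry_out([
  [0,0,0,4,-1,35,1],
  [0,0,0,6.7,-2.2,75,1],
  [0,0,0,6.7,-2.2,110,1],
  [0,0,0,6.7,-2.2,133,1],
  [0,0,0,6.7,-2.2,133,0.4],
])

```text
clock: 2.3
position: [536.3, 277.7, 124.5]
ee_rot: [0.911, -0.412, -0.001, 0.002]
contact_force: [0.2, 0.7, 0.2]
gripper_width: 70.3
grasp_force: 0.0
```

Call:
carry_out([
  [0,0,0,0,0,0,-0.2],
  [0,0,0,0,0,0,-0.6],
  [0,0,0,0,0,0,-1],
  [0,0,0,0,0,0,-1],
  [0,0,0,0,0,0,-1],
])

```text
clock: 2.92
position: [538.6, 277.6, 127.6]
ee_rot: [0.911, -0.413, 0.0, -0.001]
contact_force: [-1.4, 0.0, 5.8]
gripper_width: 13.4
grasp_force: 59.3
```

Call:
carry_out([
  [0,0,-0.06,0,0,0,-1],
  [0,0,-0.14,0,0,0,-1],
  [0,0,-0.24,0,0,0,-1],
  [0,0,-0.34,0,0,0,-1],
  [0,0,-0.44,0,0,0,-1],
])

```text
clock: 3.55
position: [539.2, 278.0, 127.6]
ee_rot: [0.979, -0.203, 0.001, -0.001]
contact_force: [-0.3, 0.7, 4.4]
gripper_width: 13.2
grasp_force: 59.3
```

Call:
carry_out([
  [0,0,-0.11,0,0,0,-1],
  [0,0,-0.24,0,0,0,-1],
  [0,0,-0.37,0,0,0,-1],
  [0,0,-0.5,0,0,0,-1],
  [0,0,-0.6,0,0,0,-1],
])

```text
clock: 4.18
position: [538.8, 277.9, 127.6]
ee_rot: [0.995, 0.096, 0.001, -0.001]
contact_force: [-1.1, 1.2, 5.3]
gripper_width: 13.2
grasp_force: 59.4
```

```bash
python3 - <<'E'
from h import *
w=get_image("wrist"); s=read_state();Q=R.from_quat(s["ee_rot"]);print(s["clock"],s["position"],s["joints"].round(2),s["contact_force"],s["wrist_torque"],s["gripper_width"],np.degrees(np.arctan2(*Q.as_matrix()[[1,0],0])))
cv2.imwrite("pics/w2.png",w["color"])
E
```

```text
4.225 [538.84267803 277.80005417 127.55284307] [ 0.74  0.46 -0.2   0.   -0.91  1.02] [-0.1649185  -0.02386341  4.29797324] [0.0152629  0.16498806 0.06420213] 12.923802155410412 11.122521844354894
```

View pics/w2.png

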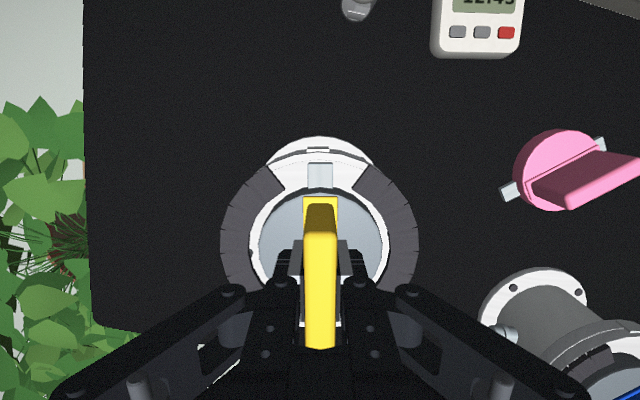

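The lug at (320,175) sits centred in the slot between the lips, so the bar is aligned. Lifting straight up.

Call:
carry_out([
  [0,0,0,0,0,-5,-1],
  [0,0,0,0,0,-14,-1],
  [0,0,0,0,0,-24,-1],
  [0,0,0,0,0,-36,-1],
  [0,0,0,0,0,-50,-1],
])

```text
clock: 4.85
position: [538.1, 277.2, 177.3]
ee_rot: [0.996, 0.094, 0.0, -0.0]
contact_force: [0.2, -0.7, -1.2]
gripper_width: 13.1
grasp_force: 58.4
```

Call:
carry_out([
  [0,0,0,0,0,-20,-1],
  [0,0,0,0,0,-45,-1],
  [0,0,0,0,0,-70,-1],
  [0,0,0,0,0,-85,-1],
  [0,0,0,0,0,-90,-1],
])

```text
clock: 5.48
position: [538.2, 277.3, 267.5]
ee_rot: [0.996, 0.094, 0.001, -0.001]
contact_force: [0.2, 0.4, -1.4]
gripper_width: 13.3
grasp_force: 58.4
```

```bash
python3 - <<'E'
from h import *
s=read_state();Q=R.from_quat(s["ee_rot"]);print(s["clock"],s["position"],s["joints"].round(2),s["contact_force"],s["gripper_width"])
a,b=get_image("scene"),get_image("side")
o=np.zeros((600,640,3),np.uint8)
o[:250]=cv2.resize(a["color"][0:125,320:640],(640,250),interpolation=2); o[250:]=cv2.resize(b["color"][0:175,100:420],(640,350),interpolation=2)
cv2.imwrite("pics/hood.png",o)
E
```

```text
5.475 [538.22726905 277.33999771 267.49439157] [ 0.74  0.34 -0.01 -0.   -1.22  1.02] [ 0.20327347  0.42057299 -1.40700434] 13.27018811656828
```

View pics/hood.png

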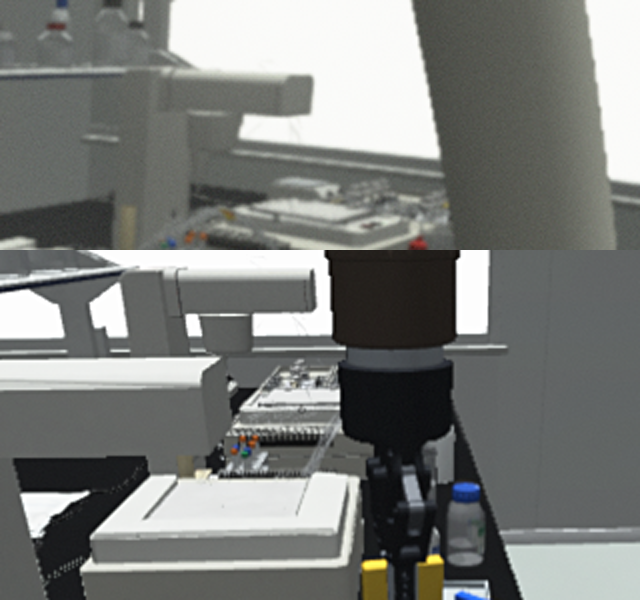

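The crop shows the hood arm ending at scene (475,55) and side (257,30). A nearer stand head ends at side (211,55). I'll triangulate both before swinging.

```bash
python3 - <<'E'
from h import *
a,b=get_image("scene"),get_image("side")
def tri(ua,ub):
    p,v=ray(a,ua);q,w=ray(b,ub);v=v[0]/np.linalg.norm(v);w=w[0]/np.linalg.norm(w)
    t=np.linalg.lstsq(np.c_[v,-w],q-p,rcond=None)[0];A=p+t[0]*v;B=q+t[1]*w
    return ((A+B)/2).round(),np.linalg.norm(A-B).round()
print("hood end",tri((475,55),(257,30)),tri((475,38),(257,10)), "cyl",tri((440,75),(225,50)))
print("stand",tri((279,91),(203,97)),tri((279,65),(211,54)),tri((215,62),(211,54)))
E
```

```text
hood end (array([ 705., -996.,  364.]), np.float64(13.0)) (array([ 698., -967.,  435.]), np.float64(1.0)) cyl (array([ 848., -987.,  280.]), np.float64(2.0))
stand (array([743., -51., 306.]), np.float64(17.0)) (array([712., -31., 386.]), np.float64(6.0)) (array([670., 170., 410.]), np.float64(11.0))
```

Call:
carry_out([
  [0,0,0,-20,26,0,-1],
  [0,0,0,-50,65,0,-1],
  [0,0,0,-85,111,0,-1],
  [0,0,0,-115,150,0,-1],
  [0,0,0,-125,185,0,-1],
])

```text
clock: 6.3
position: [448.0, 70.3, 265.8]
ee_rot: [0.996, 0.094, -0.001, 0.0]
contact_force: [0.7, -0.0, -1.2]
gripper_width: 12.9
grasp_force: 58.6
```

Call:
carry_out([
  [0,0,0,-10,50,0,-1],
  [0,0,0,-20,100,0,-1],
  [0,0,0,-19,155,0,-1],
  [0,0,0,-18,210,0,-1],
  [0,0,0,-17,260,0,-1],
])

```text
clock: 6.92
position: [481.6, -188.4, 265.5]
ee_rot: [0.996, 0.094, -0.001, -0.0]
contact_force: [1.0, -0.1, -0.8]
gripper_width: 13.7
grasp_force: 58.6
```

Call:
carry_out([
  [0,0,0,0,25,0,-1],
  [0,0,0,0,42,0,-1],
  [0,0,0,0,42,0,-1],
])

```text
clock: 7.3
position: [489.5, -228.3, 265.5]
ee_rot: [0.996, 0.093, -0.001, -0.0]
contact_force: [-0.4, 0.2, -2.2]
gripper_width: 13.4
grasp_force: 58.7
```

```bash
python3 - <<'E'
from h import *
s=read_state();Q=R.from_quat(s["ee_rot"]);print(s["clock"],s["position"],s["joints"].round(2),s["contact_force"],s["gripper_width"],np.degrees(np.arctan2(*Q.as_matrix()[[1,0],0])))
w,si=get_image("wrist"),get_image("side")
cv2.imwrite("pics/w3.png",np.hstack([cv2.resize(w["color"],(480,300)),cv2.resize(si["color"][110:260,240:400],(320,300))]))
print("d",Q.inv().apply(np.array([492,-228,0])-s["position"]))
E
```

```text
7.3 [ 489.54993526 -228.26651074  265.47709223] [-0.14  0.23 -0.17 -0.   -1.18  1.89] [-0.43020061  0.20648471 -2.19491129] 13.438974078755132 10.708968671796391
d [  2.84001103   0.38147978 265.47306672]
```

View pics/w3.png

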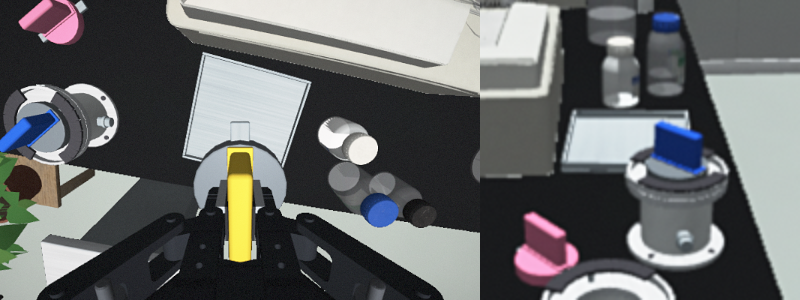

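The wrist view shows the lid held over the tray, with visible rim corners at about (205,52), (310,82) and (182,158) in the 0.75-scale crop. The blue lid is untouched. I'll check the tray centre from these corners.

```bash
python3 - <<'E'
from h import *
w=get_image("wrist"); p=onplane(w,np.array([(205,52),(310,82),(182,157)])/.75,16); print(p.round(0), np.linalg.norm(p[0]-p[1]),np.linalg.norm(p[0]-p[2]),"centre",(p[1]+p[2])/2)
E
```

```text
[[ 596. -152.   16.]
 [ 583. -325.   16.]
 [ 416. -137.   16.]] 173.95891633428622 180.10661337512062 centre [ 499.61186103 -231.10430237   16.        ]
```

Call:
carry_out([
  [0,0,0,3,2,35,-1],
  [0,0,0,6.5,3.3,80,-1],
  [0,0,0,6.5,3.3,125,-1],
  [0,0,0,6.5,3.3,165,-1],
  [0,0,0,6.5,3.3,185,-1],
])

```text
clock: 8.07
position: [495.6, -228.5, 79.3]
ee_rot: [0.996, 0.095, -0.002, -0.001]
contact_force: [0.8, -0.2, -1.1]
gripper_width: 13.3
grasp_force: 58.8
```

Call:
carry_out([
  [0,0,0,0,0,12,-1],
  [0,0,0,0,0,22,-1],
  [0,0,0,0,0,29,-1],
  [0,0,0,0,0,33,-1],
  [0,0,0,0,0,33,-1],
])

```text
clock: 8.7
position: [496.8, -229.9, 48.4]
ee_rot: [0.996, 0.094, 0.0, 0.0]
contact_force: [-0.0, 0.7, -1.0]
gripper_width: 13.2
grasp_force: 58.8
```

Call:
carry_out([
  [0,0,0,0,0,1.5,-1],
  [0,0,0,0,0,3,-1],
  [0,0,0,0,0,4.5,-1],
  [0,0,0,0,0,5.5,-1],
  [0,0,0,0,0,5.5,-1],
])

```text
clock: 9.32
position: [496.7, -229.8, 42.7]
ee_rot: [0.996, 0.094, -0.0, -0.0]
contact_force: [-0.0, 0.3, -1.9]
gripper_width: 13.3
grasp_force: 58.8
```

Call:
carry_out([
  [0,0,0,0,0,0.6,-1],
  [0,0,0,0,0,1.2,-1],
  [0,0,0,0,0,1.2,-1],
])

```text
clock: 9.7
position: [496.7, -229.8, 41.6]
ee_rot: [0.996, 0.094, -0.0, -0.0]
contact_force: [0.3, 0.2, -1.4]
gripper_width: 13.2
grasp_force: 59.0
```

Call:
carry_out([
  [0,0,0,0,0,0.5,-1],
  [0,0,0,0,0,1,-1],
  [0,0,0,0,0,1,-1],
])

```text
clock: 10.07
position: [496.8, -229.8, 41.5]
ee_rot: [0.996, 0.094, 0.0, 0.0]
contact_force: [-1.2, 1.5, 5.8]
gripper_width: 13.0
grasp_force: 59.9
```

The force has turned to +5.8 N, so the lid is on the tray floor. Releasing.

Call:
carry_out([
  [0,0,0,0,0,0,-0.5],
  [0,0,0,0,0,0,-0.2],
  [0,0,0,0,0,0,0.1],
  [0,0,0,0,0,0,0.3],
  [0,0,0,0,0,0,0.3],
])

```text
clock: 10.7
position: [496.7, -229.8, 40.5]
ee_rot: [0.996, 0.094, -0.0, -0.0]
contact_force: [0.4, -0.0, -0.2]
gripper_width: 55.8
grasp_force: 0.0
```

Call:
carry_out([
  [0,0,0,0,0,-10,0.3],
  [0,0,0,0,0,-35,0.3],
  [0,0,0,0,0,-75,0.3],
  [0,0,0,0,0,-115,0.3],
  [0,0,0,0,0,-150,0.3],
])

```text
clock: 11.32
position: [496.8, -229.9, 193.1]
ee_rot: [0.996, 0.094, 0.001, 0.0]
contact_force: [0.1, -0.4, -0.0]
gripper_width: 55.5
grasp_force: 0.0
```

```bash
python3 - <<'E'
from h import *
s=read_state();print(s["clock"],s["position"],s["contact_force"],s["gripper_width"])
w,si=get_image("wrist"),get_image("side")
print(toppose(w,62))
cv2.imwrite("pics/w4.png",np.hstack([cv2.resize(w["color"],(480,300)),cv2.resize(si["color"][110:260,240:400],(320,300))]))
E
```

```text
11.325 [ 496.83372696 -229.8702084   193.1029159 ] [ 0.0545788  -0.42223691 -0.0105877 ] 55.52909073108065
(array([ 501.57067871, -229.15226746]), [14.989014625549316, 66.87417602539062], np.float32(10.266329))
```

View pics/w4.png

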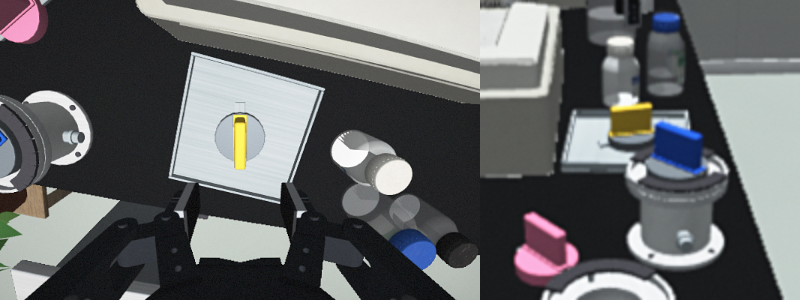

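The yellow lid lies flat, handle up, in the middle of the tray (wrist crop (240,138), side crop (630,130)). The blue lid hasn't moved and the gripper is clear.

```bash
python3 -c "
from bench import *
print(job_done())"
```

```text
the job is handed in; nothing more can be done
None
```

The yellow lid was turned about 60° anticlockwise to line up with the slots, lifted straight out and set down flat, handle up, near the middle of the steel tray; the blue lid wasn't touched, and I handed the job in at about 11.4 s with the gripper clear (no verdict was returned).

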